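# Pry open the service cap and hold the flashing probe on its stud

### The job

Slip the thin steel blade of the red tool under the lip of the yellow cap on the grey unit and lever the cap until it flips open, without touching the cap with the gripper, then lay the tool back down on the bench. Take the blue probe from its black stand, press it squarely onto the tilted brass stud until the stud snaps in, and finish while still gripping the probe and holding it pressed home against the stud's spring. Leave the other things on the bench where they are and do not ram the stud.

Things in the scene. Friction and masses are not known exactly. Their poses are not given: they have to be found in the camera images.
- blade_center (a point): red pry tool lying flat on the bench; point near its centre of mass, 10 mm above the underside: grip here. x runs along the tool towards the blade, z up. Handle 16 wide, 20 high, from x = -75 to +30 mm; steel blade 14 wide, 2.5 thick, its mid-plane on z = 0, from x = +30 to its tip at +100. 60 g
- blade_tip (a point): middle of the end edge of the steel blade, 100 mm along x from blade_center
- lip (a point): middle of the front lower edge of the yellow cap's lip (40 wide, 3 thick, sticks out 12 mm). Axes turn with the cap; shut: x up the slope (25 deg above level, away from the unit's front), y along the hinge, z normal to the face. Shut, a level ledge lies 9 mm below this edge and reaches 14 mm in front of it: a level blade heading as x slides in between, up to 10 mm past the edge
- unit: grey device, fixed to the bench, 100 deep, 120 wide, 120 high at the hinge ridge, its front (low end of the slope) towards the robot; origin under it on the bench, x pointing from front to back, z up; front wall at x = -40 mm, ledge 84 mm and shut lip edge 93 mm above the bench. Bench in front of it is free
- cover (a joint): opening angle of the yellow cap (64 x 46 x 38 mm), rad: 0 shut, 1.9 fully open. Hinge along y, 76 mm up the slope from the lip edge. Over-centre spring: lift the lip by 25 mm or more (0.33 rad, under 1 N) and it flips fully open by itself and stays; lifted less, it falls shut
- stud_tip (a point): centre of the flat top of the brass stud under the cap, 12 mm diameter, standing 30 mm out of the sloping face. z points outward along the stud, tilted 25 deg from vertical towards the unit's front; y level along the hinge; x up the slope. The hinge is 28 mm up the slope from the stud's axis; the open cap stands behind it, clear of the stud
- stud (a joint): how far the stud is pushed in, m: 0 out, 0.011 fully in. Push needed: 3 N to start, about 7 N at 2.5 mm, dropping (the snap) to about 1.6 N at 7 mm, then 3 N at 8 mm, 5.5 N at 9 mm, 10 N at 10 mm and 14 N at the stop, 11 mm. Snapped home is more than 8 mm; it springs back when let go
- probe_center (a point): blue probe upright, mouth down, in its stand; point on its axis half-way up, z up, away from the mouth. Round, 30 mm diameter, 112 long (z = -56 rim to +56 top); grip anywhere in z = -24 to +46, best near +24. Mouth: funnel 22 mm wide at the rim narrowing in 7 mm to a 15 mm bore, whose flat end, 18 mm above the rim, meets the stud's top. 120 g
- probe_mouth (a point): centre of the rim of the probe's mouth, 56 mm below probe_center along its axis; it stands 4 mm above the bench
- stand: black round cup in which the probe stands, 60 mm diameter, 14 high, inner width 36 to 40 mm, its floor 4 mm above the bench; fixed to the bench; origin at the centre of its underside
- blade: the red pry tool, origin on its underside below blade_center
- probe: the blue probe, origin at its mouth rim
- pliers: bystander: pliers with yellow handles, 170 long, 14 high
- pump: bystander: blue desoldering pump with yellow end, 225 long, 22 high
- board_a: bystander: green circuit board 85 x 55, 26 high
- board_b: bystander: another such green board
- spool: bystander: metal solder spool, 56 mm diameter, 30 high
- jar: bystander: amber jar with white lid, 52 mm diameter, 65 high
There are look-alikes about, which are no part of the job. Several things look just like the blade: the one meant starts farthest to the robot's left. There is more than one size of the probe; the job needs the smallest.

How it is judged (in metres and radians):
On the way, in this order (a step that is already met when the one before it is completed fails the run):
1. the blade lifts the cap by its lip (value of joint cover above 0.1 rad and contact force between blade and cover above 0.15 N), for 0.04 s.
2. the cap has flipped open (value of joint cover above 1.6 rad), for 0.2 s.
3. the pry tool lies on the bench, let go (height (world z) of blade_center below 0.022 m and contact force between the fingers and blade below 0.2 N), for 0.2 s.
4. the probe sits squarely on the stud, which has snapped in (value of joint stud above 0.008 m and angle between the z axis of probe_center and the z axis of stud_tip, either way round below 0.14 rad and distance between probe_mouth and stud_tip below 0.0215 m and z of probe_mouth in the frame of stud_tip below -0.0145 m and contact force between probe and stud above 2 N), for 0.5 s.
At the end, for the whole second after the job is handed in: Still gripped and at rest: probe on the stud, axes within 8 deg, stud in over 8 mm with its top at the bore's end, over 2 N between them; cap open over 1.6 rad; pry tool let go, at rest, lying on the bench (middle under 22 mm) (all of step 3 and all of step 4 and value of joint cover above 1.6 rad and contact force between the fingers and probe above 2 N and linear speed of each of probe, blade below 0.02 m/s and height (world z) of probe_center above 0.12 m); the arm keeps its last pose, push and grip.
It fails at once if the gripper or arm touches the cap (contact force between any of the fingers, the arm and cover above 0.5 N).
It fails at once if the stud is rammed (over 60 N) (contact force between probe and stud above 60 N).
It fails at once if a bystander is moved more than 40 mm (distance of any of pliers, pump, board_a, board_b, spool, jar from where it was at the start of the episode above 0.04 m).
It also fails if it takes over 54 s, if anything falls off the work surface, if the arm or the gripper's body presses on something with over 40 N, if the wrist force passes 120 N, or if a joint passes its speed limit or range.

### The arm

A 6-joint arm with a two-finger parallel gripper is mounted at the origin on the work surface. World frame = base frame: x ahead of the robot, y to its left, z up, the work surface at z = 0. Lengths are in mm, angles in rad, forces in N, time in s.
With the tool pointing down it reaches from about 325 to 775 mm from the base axis. Payload 9.3 kg.
Tool frame: the origin (TCP) lies midway between the tips of the shut fingers; the grasp point (between the pads) lies 19 mm behind it (r.grasp_offset is the distance from the TCP to the grasp point, in mm); z points along the fingers, y is the line along which they close (so a half turn about z gives the same grasp; the last joint's range is limited). The gripper opens to 85 mm and grips with 20 to 120 N. Pads are 22 mm wide; open, the fingers measure 114 mm over their backs; the gripper's body (76 mm by 85 mm) begins 54 mm behind the grasp point. The pads swing forward as they close: fully open they stand 13 mm farther back than shut.
Start: joints at [-1.345, 0.259, 0.021, 1.334, 0, 1.418], TCP at [203.386, -511.009, 231.279] pointing down, gripper open.
Joint ranges: [-3.04, 3.04], [-0.91, 1.82], [-1.04, 1.36], [-1.92, 1.95], [-1.52, 1.45], [-3.14, 3.14]. Speed limits (rad/s): [2.22, 2.22, 2.79, 3.14, 3.14, 3.14].

### API

Orientations are given as a 3x3 rotation matrix whose columns are the frame's x, y, z axes.
In Python, from plant import r, eyes gives the robot as it stands. The module is installed in compiled form; this text tells all that it offers.
- The arm moves only by the tool move_arm, never from a script. Its argument "commands" is a list of rows, each a list of 7 numbers: the shift along the tool's x, y, z in mm, then the turn, a rotation vector about the tool's x, y, z in degrees, then the closure, from 0 (fully open) to 1 (shut). A call has 1 to 10 rows; each row shifts and turns the commanded pose from where the row before left it, along the tool's axes as they then stand; what a row does not reach is not made up. A row lasts 1/10 s, in which the tool goes at most 50 mm and 8.59 degrees, less where a joint would pass 70% of its speed; a pose out of reach is approached as far as the arm can. A call is refused whole if a number of a shift passes 50 or a number of a turn 8.59, either way. A call with a gripper value outside its range is refused whole. The fingers move at their own pace and stop on an object; "squeeze" is the grip in N (left out, the last holds). Time passes only in rows, so rows that do not move let the fingers close. It gives the time, the measured TCP pose, the force, the opening and the grip force at its end, in the units of the state.
- r.get_state(): the state, without advancing time (a new reading comes with each control period).
- eyes.grab_frame(name): name is "scene" or "top" or "wrist"; returns the picture (384x512x3 uint8, blue, green, red); there is no depth.
- eyes.camera_info(name): a dict with "K" (3x3 intrinsics, pixels), "world_from_camera" (4x4, takes a point from camera to world coordinates); the wrist camera has in their place "hand_eye" (4x4, takes a point from camera to tool coordinates, whose origin is the TCP and whose axes are the flange's). Camera axes: x right, y up, looking along -z (the intrinsics and any distortion apply to the point x, -y, -z); pixel columns grow to the right and rows downward; lengths in mm; the calibration is good to about 2 mm. A picture is of the moment at which its call begins: read the wrist's pose just before it. camera_info takes no time and is no camera call.
- r.sign_off(): hands the job in; it is judged then, once.
The state is a dict: "time": time; "qpos": joint angles; "joint_vel": joint speeds; "joint_efforts": joint torques, N m; "eef_pos": TCP position; "ee_rot": TCP orientation; "wrist_force": force on the tool from outside, world axes, zero at the start; "moment": the same for the moment, N m; "gripper_width": finger opening in mm; "gripper_force": force on a finger pad.
Only numpy, scipy, OpenCV 4.12 (cv2) and the standard library are available. Lean on these libraries where they do the work, as an engineer would, in place of code of your own. Each camera call takes 0.05 s, during which the arm holds its last target. There are 200 camera calls.

## Working session

There is one attempt and no reset: what is moved stays moved. The work goes in short steps, Python scripts to look and compute and a tool call to move; the robot and the scene stay as the last step left them, time stands still between calls to the robot, and variables do not carry over. Pictures are saved under pics/ and viewed, at most 10 in all, crops included, and the job is handed in when it is done.

Besides the shell and the picture viewer there is one more tool, called as name([rows], argument=value, ...), one row to a line, values as JSON. move_arm: Moves the arm, as the interface text tells. Its arguments: {"type":"object","properties":{"commands":{"type":"array","items":{"type":"array","items":{"type":"number"}}},"squeeze":{"type":"number"}},"required":["commands"]}

```bash
mkdir -p pics
python3 - <<'E'
from plant import r, eyes
import cv2,numpy as np
for n in ("scene","top"):
    im=eyes.grab_frame(n); cv2.imwrite(f"pics/{n}0.png",im)
    i=eyes.camera_info(n); print(n,{k:np.round(v,3).tolist() if not isinstance(v,str) else v for k,v in i.items()})
i=eyes.camera_info("wrist");print({k:np.round(v,3).tolist() for k,v in i.items()})
a=cv2.imread("pics/scene0.png");b=cv2.imread("pics/top0.png")
cv2.imwrite("pics/top0b.png",cv2.resize(b,(800,600),interpolation=cv2.INTER_CUBIC))
cv2.imwrite("pics/scene0b.png",cv2.resize(a,(800,600),interpolation=cv2.INTER_CUBIC))
s=r.get_state();print(s['ee_rot'],s['wrist_force'],r.grasp_offset)
E
```

```text
scene {'K': [[397.941, 0.0, 258.778], [0.0, 397.941, 193.332], [0.0, 0.0, 1.0]], 'world_from_camera': [[0.377, -0.779, 0.501, 984.088], [0.926, 0.324, -0.194, -206.72], [-0.011, 0.537, 0.843, 982.544], [0.0, 0.0, 0.0, 1.0]]}
top {'K': [[410.659, 0.0, 265.496], [0.0, 410.659, 189.504], [0.0, 0.0, 1.0]], 'world_from_camera': [[-0.015, 0.998, -0.063, 394.964], [-1.0, -0.014, 0.017, 19.306], [0.016, 0.063, 0.998, 1316.993], [0.0, 0.0, 0.0, 1.0]]}
{'K': [[340.586, 0.0, 253.972], [0.0, 340.586, 191.994], [0.0, 0.0, 1.0]], 'hand_eye': [[0.001, 0.951, 0.311, 78.208], [1.0, -0.001, 0.0, -0.311], [0.001, 0.311, -0.951, -141.548], [0.0, 0.0, 0.0, 1.0]]}
[[ 9.29091699e-01  3.69849330e-01 -2.98309768e-04]
 [ 3.69849416e-01 -9.29090967e-01  1.17636240e-03]
 [ 1.57919935e-04 -1.20327824e-03 -9.99999264e-01]] [-0.02630242 -1.15579402  0.27579008] 18.700000000000003
```

View pics/top0b.png

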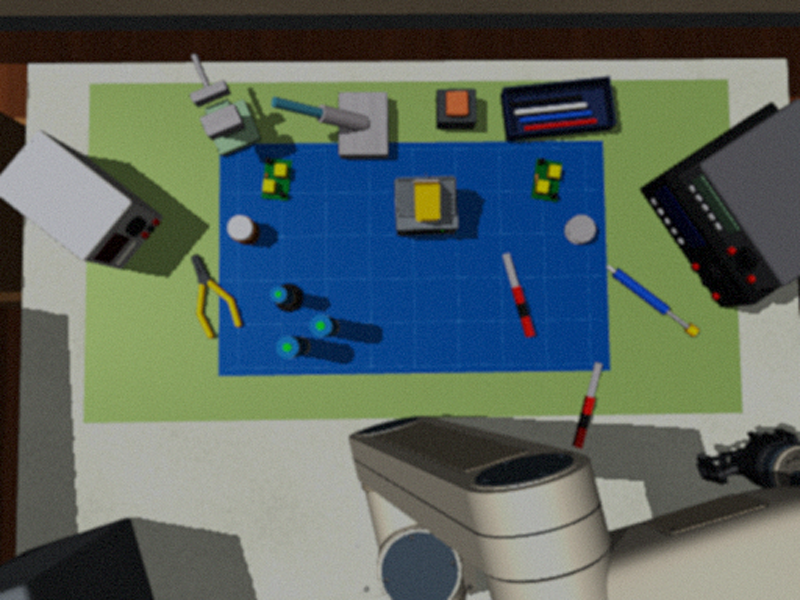

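View pics/scene0b.png

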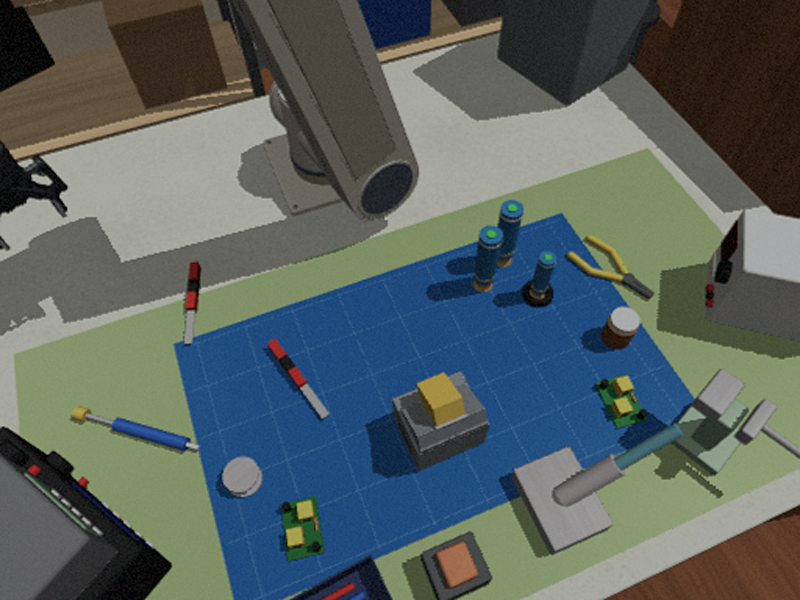

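The top picture shows two red tools with steel blades, at about (519,295) and (588,405) px (×800/512). Image left is the robot's left, so the one at (519,295) is meant. There are three blue probes at (285,297), (320,326) and (288,347). The one at (285,297) is shortest in the scene view at (543,278) and stands in the black cup, so it is the one meant. The unit with its yellow cap is at (427,205). Next I measure them and confirm both choices in one crop.

```bash
cat > h.py <<'E'
import cv2,numpy as np
from plant import r,eyes
def cam(n,s=None):
    i=eyes.camera_info(n);K=np.array(i["K"])
    if n!="wrist": return K,np.array(i["world_from_camera"])
    T=np.eye(4);T[:3,:3]=s["ee_rot"];T[:3,3]=s["eef_pos"]
    return K,T@np.array(i["hand_eye"])
def ray(K,T,uv):
    u=np.linalg.solve(K,np.array([uv[0],uv[1],1.]));d=T[:3,:3]@np.array([u[0],-u[1],-u[2]])
    return T[:3,3],d/np.linalg.norm(d)
def onz(C,uv,z):
    o,d=ray(*C,uv);return o+d*(z-o[2])/d[2]
def proj(C,p):
    K,T=C;c=T[:3,:3].T@(np.array(p)-T[:3,3]);u=K@np.array([c[0],-c[1],-c[2]]);return u[:2]/u[2]
def tri(C1,a,C2,b):
    o1,d1=ray(*C1,a);o2,d2=ray(*C2,b)
    t=np.linalg.lstsq(np.c_[d1,-d2],o2-o1,rcond=None)[0]
    p,q=o1+d1*t[0],o2+d2*t[1];return (p+q)/2,np.linalg.norm(p-q)
def blobs(im,lo,hi,amin=15):
    h=cv2.cvtColor(im,cv2.COLOR_BGR2HSV);m=cv2.inRange(h,np.array(lo),np.array(hi))
    n,l,s,c=cv2.connectedComponentsWithStats(m);return [(c[k].round(1),s[k],l==k) for k in range(1,n) if s[k][4]>=amin]
np.set_printoptions(precision=1,suppress=True)
E
python3 - <<'E'
from h import *
a=cv2.imread("pics/scene0.png");b=cv2.imread("pics/top0.png")
S,T=cam("scene"),cam("top")
for nm,im,C in(("top",b,T),("scene",a,S)):
    for col,lo,hi in(("red",(0,150,90),(8,255,255)),("red2",(172,150,90),(180,255,255)),("green",(50,150,90),(75,255,255)),("yel",(22,150,120),(32,255,255))):
        for c,s,m in blobs(im,lo,hi,6): 
            print(nm,col,c,s, onz(C,c,20 if 'red' in col else 116)[:2])
# tool ends by hand from top view
f=512/800
for p,z in(((508,255),10),((531,335),20),((512,282),20)): print("tool",onz(T,np.array(p)*f,z))
c1=cv2.resize(b[150:230,300:390],(400,356),interpolation=cv2.INTER_CUBIC)
c2=cv2.resize(a[120:200,290:380],(400,356),interpolation=cv2.INTER_CUBIC)
cv2.imwrite("pics/crop1.png",np.hstack([c1,c2]))
E
```

```text
top red [375.7  77.4] [372  77   9   2  12] [ 834.9 -365.2]
top red [348.2  80.5] [337  79  24   4  37] [ 825.6 -275.6]
top red [365.9  78.6] [362  78   9   3  14] [ 831.3 -333.2]
top red [468.3 159.8] [466 158   5   5  15] [ 562.9 -654.8]
top red [444.5 170. ] [443 169   4   4  11] [ 531.1 -576.6]
top red [480.8 177.9] [479 176   5   5  16] [ 504.2 -692.4]
top red [331.3 188.7] [329 184   6  10  34] [ 476.2 -212.1]
top red [457.7 189.1] [456 188   4   4  10] [ 469.3 -616.4]
top red [337.  207.9] [334 202   7  12  39] [ 415.1 -228.7]
top red [376.4 259.3] [373 254   8  12  60] [ 251.7 -348.8]
top red2 [360.1  78.5] [345  77  29   4  38] [ 831.8 -314.4]
top red2 [377.7  76.7] [373  76   9   3  15] [ 837.2 -371.8]
top red2 [339.   80.4] [336  80   8   3  10] [ 826.2 -245.8]
top red2 [333.2 187.5] [332 183   4  10  13] [ 479.9 -218.3]
top red2 [338.2 209.5] [335 202   7  13  25] [ 409.9 -232.4]
top green [173.  110.1] [170 106   8  10  28] [709.4 268.3]
top green [181.9 118.1] [180 116   4   6  14] [685.2 242.2]
top green [177.9 187.9] [177 187   3   3   8] [478.7 254.3]
top green [204.
[... 1184 characters left out ...]
229.5]
scene green [388.1 254. ] [384 249   9  10  37] [741.8 208.7]
scene green [405.7 259.2] [401 252   9  14  32] [768.6 239.4]
scene green [398.6 269.1] [393 266  13   7  41] [783.1 210.8]
scene yel [388.2 160.5] [376 151  24  23  39] [506.3 356.5]
scene yel [370.8 167.6] [364 162  16  13  28] [508.9 300.8]
scene yel [384.5 175.2] [381 174   8   3   8] [544.4 321.3]
scene yel [393.1 177.3] [390 176   8   3   9] [558.9 338.5]
scene yel [283.1 255.4] [267 239  30  33 441] [651.1 -20. ]
scene yel [ 53.6 261.7] [ 52 261   4   3   7] [ 460.4 -522.9]
scene yel [ 49.6 266. ] [ 47 264   7   4  14] [ 467.9 -532.8]
tool [ 559.1 -196.1   10. ]
tool [ 394.4 -237.2   20. ]
tool [ 502.5 -201.3   20. ]
```

View pics/crop1.png

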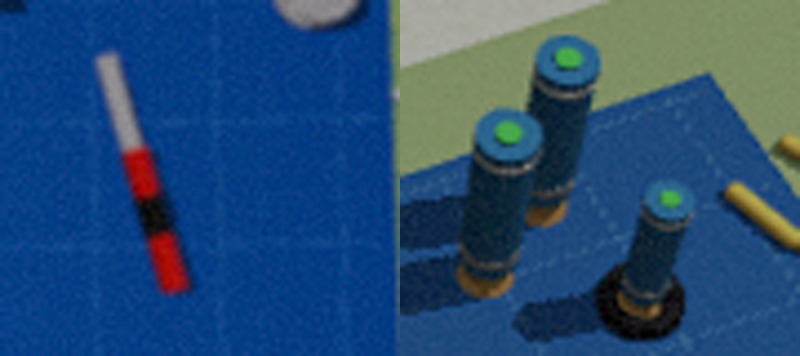

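The crop confirms both choices. The left tool is long and thin with a steel blade, its centre near (464,-219) and its yaw about 14°. The smallest probe, at right in the crop, stands in the black cup near (479,254). I go above the tool.

move_arm([
  [35,-17.5,0,0,0,0,0],
  [35,-17.5,0,0,0,0,0],
  [35,-17.5,0,0,0,0,0],
  [35,-17.5,0,0,0,0,0],
  [35,-17.5,0,0,0,0,0],
  [35,-17.5,0,0,0,0,0],
  [35,-17.5,0,0,0,0,0],
  [35,-17.5,0,0,0,0,0],
  [35,-17.5,0,0,0,0,0],
  [35,-17.5,0,0,0,7.7,0],
], squeeze=100)

```text
time: 1.1
eef_pos: [464.6, -217.5, 231.1]
ee_rot: [[0.97, 0.241, -0.0], [0.241, -0.97, 0.0], [-0.0, -0.0, -1.0]]
wrist_force: [1.4, -1.2, 0.3]
gripper_width: 85.0
gripper_force: 0.0
```

```bash
cat >> h.py <<'E'
def look(name,up=None):
    s=r.get_state();im=eyes.grab_frame("wrist");cv2.imwrite(f"pics/{name}.png",im)
    return s,im,cam("wrist",s)
def totool(s,p):
    return np.array(s["ee_rot"]).T@(np.array(p)-np.array(s["eef_pos"]))
E
cat > tool.py <<'E'
from h import *
s,im,C=look("w1")
print(s["time"],s["eef_pos"],np.array(s["ee_rot"]).round(3).tolist())
h=cv2.cvtColor(im,cv2.COLOR_BGR2HSV)
m=cv2.inRange(h,(0,150,70),(8,255,255))|cv2.inRange(h,(172,150,70),(180,255,255))
m=cv2.morphologyEx(m,cv2.MORPH_OPEN,np.ones((3,3)))
for c in cv2.findContours(m,0,2)[0]:
    if cv2.contourArea(c)>40:
        b=cv2.boxPoints(cv2.minAreaRect(c));print("red",b.tolist(),[onz(C,p,20)[:2] for p in b])
y=blobs(im,(20,120,90),(34,255,255),100)
for c,st,_ in y: print("yel",c,st)
E
python3 tool.py
```

```text
1.1 [ 464.6 -217.5  231.1] [[0.97, 0.241, -0.0], [0.241, -0.97, 0.0], [-0.0, -0.0, -1.0]]
red [[294.88958740234375, 344.4132385253906], [312.58673095703125, 321.8895568847656], [327.3375244140625, 333.4794616699219], [309.640380859375, 356.0031433105469]] [array([ 242.6, -326.4]), array([ 281.1, -338.1]), array([ 268.8, -361.3]), array([ 229.4, -350. ])]
red [[246.0, 190.0], [260.0, 190.0], [260.0, 223.0], [246.0, 223.0]] [array([ 428.6, -217.2]), array([ 432.3, -232. ]), array([ 394.6, -241.6]), array([ 390.7, -226.4])]
red [[243.35162353515625, 130.03240966796875], [258.01495361328125, 129.29925537109375], [259.6982421875, 162.965087890625], [245.034912109375, 163.6982421875]] [array([ 490.8, -199.4]), array([ 495.2, -213.8]), array([ 461.3, -224.2]), array([ 456.8, -209.3])]
```

View pics/w1.png

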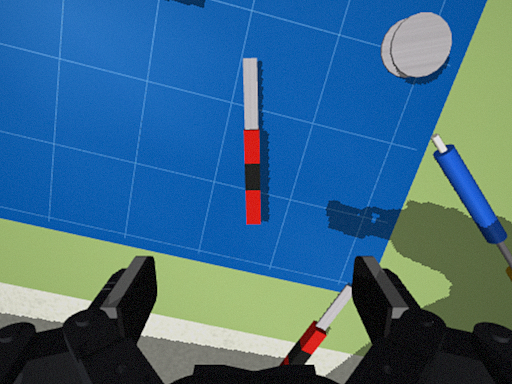

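The wrist view shows the meant tool straight ahead at (252,58)–(252,223) px. Its handle measures 104 mm (105 given), its centre is (464.5,-214.3) and its yaw 15.3°. I go down and grip.

move_arm([
  [0.8,-3.1,40,0,0,-1.3,0],
  [0,0,45,0,0,0,0],
  [0,0,45,0,0,0,0.4],
  [0,0,45,0,0,0,0.5],
  [0,0,38,0,0,0,0.5],
  [0,0,15,0,0,0,0.5],
  [0,0,0,0,0,0,1],
  [0,0,0,0,0,0,1],
  [0,0,0,0,0,0,1],
  [0,0,0,0,0,0,1],
], squeeze=100)

```text
time: 2.15
eef_pos: [464.4, -216.1, 4.3]
ee_rot: [[0.965, 0.264, 0.002], [0.264, -0.965, -0.001], [0.001, 0.001, -1.0]]
wrist_force: [-0.3, -0.3, -0.8]
gripper_width: 13.0
gripper_force: 98.9
```

move_arm([
  [0,0,-15,0,0,0,1],
  [0,0,-45,0,0,0,1],
  [0,0,-45,0,0,0,1],
  [0,0,-45,0,0,0,1],
  [10,-30,-30,0,0,0,1],
  [11,-30,0,0,0,0,1],
  [11,-30,0,0,0,0,1],
  [11,-30,0,0,0,0,1],
  [11,-30,0,0,0,7.6,1],
  [0,-25,0,0,0,7.6,1],
])

```text
time: 3.15
eef_pos: [473.2, -30.5, 184.1]
ee_rot: [[1.0, -0.003, 0.002], [-0.003, -1.0, -0.0], [0.002, 0.0, -1.0]]
wrist_force: [0.7, 0.0, -1.4]
gripper_width: 13.4
gripper_force: 99.2
```

Run:
```python
from h import *
s,im,C=look("w2")
print(s["time"],s["eef_pos"],s["gripper_width"],s["wrist_force"],np.array(s["ee_rot"]).round(3).tolist())
m=cv2.inRange(cv2.cvtColor(im,cv2.COLOR_BGR2HSV),(18,110,60),(36,255,255))
for c in cv2.findContours(m,0,2)[0]:
    if cv2.contourArea(c)>60: print(cv2.boundingRect(c),cv2.approxPolyDP(c,3,True)[:,0].tolist())
```

```text
3.15 [473.2 -30.5 184.1] 13.439099035587793 [ 0.7  0.  -1.4] [[1.0, -0.003, 0.002], [-0.003, -1.0, -0.0], [0.002, 0.0, -1.0]]
(42, 203, 34, 33) [[42, 209], [52, 209], [60, 218], [64, 217], [66, 235], [75, 226], [69, 209], [53, 203]]
```

View pics/w2.png

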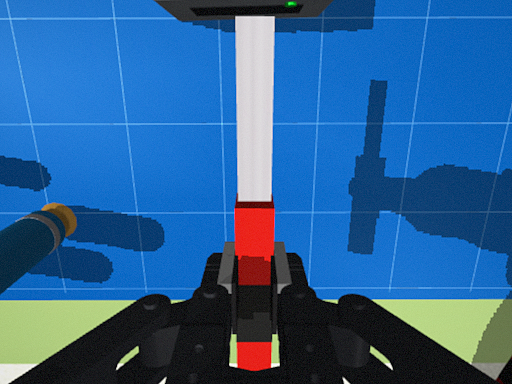

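The wrist view shows the tool held straight, with the blade from (255,200) to (255,15) px. Only the unit's front edge shows, at the top around (160–330, 0–20). I back off and tilt the hand up so the camera sees the lip.

move_arm([
  [-25,0,0,0,8.5,0,1],
  [-25,0,-10,0,8.5,0,1],
  [0,0,0,0,8,0,1],
  [0,0,0,0,0,0,1],
])

```text
time: 3.6
eef_pos: [417.5, -30.7, 188.2]
ee_rot: [[0.905, 0.001, 0.425], [0.001, -1.0, 0.001], [0.425, -0.0, -0.905]]
wrist_force: [0.6, -0.4, -0.8]
gripper_width: 13.4
gripper_force: 99.2
```

Run:
```python
from h import *
s,im,C=look("w3")
print(s["time"],s["eef_pos"],s["gripper_width"],np.array(s["ee_rot"]).round(3).tolist())
m=cv2.inRange(cv2.cvtColor(im,cv2.COLOR_BGR2HSV),(18,110,60),(36,255,255))
for c in cv2.findContours(m,0,2)[0]:
    if cv2.contourArea(c)>60: print(cv2.boundingRect(c),cv2.approxPolyDP(c,3,True)[:,0].tolist())
```

```text
3.6 [417.5 -30.7 188.2] 13.389459665628 [[0.905, 0.001, 0.425], [0.001, -1.0, 0.001], [0.425, -0.0, -0.905]]
(0, 274, 10, 27) [[7, 274], [0, 275], [0, 300], [9, 287]]
(51, 228, 22, 37) [[52, 228], [63, 237], [60, 255], [51, 264], [66, 259], [72, 245], [69, 234]]
(223, 0, 50, 3) [[223, 0], [272, 1]]
```

View pics/w3.png

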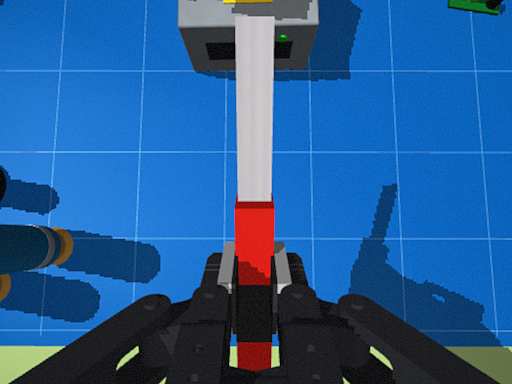

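The unit is at the top centre, with its front wall's bottom edge at about (197,70)–(306,68). The yellow lip is just coming in at (223–272, 0). I tilt a little more.

move_arm([
  [-10,0,0,0,8.5,0,1],
  [-10,0,0,0,8.5,0,1],
  [0,0,0,0,0,0,1],
])

```text
time: 3.95
eef_pos: [398.5, -29.5, 172.9]
ee_rot: [[0.748, -0.0, 0.664], [-0.004, -1.0, 0.004], [0.664, -0.006, -0.748]]
wrist_force: [-1.3, 0.4, -1.2]
gripper_width: 13.7
gripper_force: 99.2
```

Run:
```python
from h import *
s,im,C=look("w4")
print(s["time"],s["eef_pos"],s["gripper_width"],np.array(s["ee_rot"]).round(3).tolist())
m=cv2.inRange(cv2.cvtColor(im,cv2.COLOR_BGR2HSV),(18,110,60),(36,255,255))
for c in cv2.findContours(m,0,2)[0]:
    if cv2.contourArea(c)>60: print(cv2.boundingRect(c),cv2.approxPolyDP(c,2,True)[:,0].tolist())
cv2.imwrite("pics/w4c.png",cv2.resize(im[0:180,140:380],(800,600),interpolation=cv2.INTER_CUBIC))
```

```text
3.95 [398.5 -29.5 172.9] 13.686974224291635 [[0.748, -0.0, 0.664], [-0.004, -1.0, 0.004], [0.664, -0.006, -0.748]]
(32, 260, 33, 40) [[56, 262], [50, 260], [54, 266], [53, 280], [46, 290], [33, 298], [45, 299], [54, 294], [61, 285], [63, 270]]
(0, 31, 16, 29) [[0, 31], [0, 53], [3, 57], [0, 58], [8, 59], [10, 56], [7, 49], [15, 45], [4, 31]]
(431, 13, 43, 49) [[471, 15], [455, 13], [446, 30], [439, 31], [431, 46], [433, 59], [450, 61], [459, 43], [465, 41], [473, 28]]
(7, 11, 33, 30) [[13, 12], [7, 25], [18, 38], [13, 29], [21, 28], [28, 37], [22, 39], [33, 40], [39, 29], [29, 12]]
(222, 0, 55, 47) [[222, 0], [222, 16], [230, 46], [235, 45], [236, 15], [276, 16], [276, 0]]
```

View pics/w4c.png

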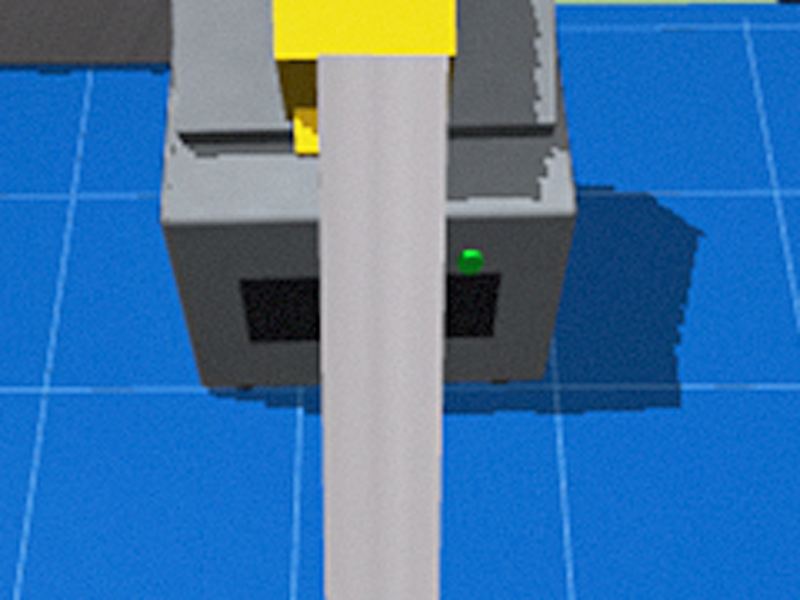

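The crop shows the ledge front edge at (188.6,66)–(312.8,63.6) px in the full frame. The wall bottom runs (201.5,116)–(304,114), and the lip's lower left front corner is at (229,45.6). The blade hides the rest of the lip.

Run:
```python
from h import *
s=r.get_state();C=cam("wrist",s)
P=[onz(C,p,z) for p,z in(((188.6,66),84),((312.8,63.6),84),((201.5,116.1),2),((304.1,114),2),((228.8,45.6),93))]
for p in P: print(p)
for a,b in((0,1),(2,3)):
    d=P[b]-P[a]; print("width",np.linalg.norm(d),"yaw",np.degrees(np.arctan2(d[0],-d[1])))
print("tip expected",np.array(s["eef_pos"])+np.array(s["ee_rot"])@[100,0,-5.7], "tip px",proj(C,np.array(s["eef_pos"])+np.array(s["ee_rot"])@[100,0,-5.7]))
# seen tip top edge px ~ crop (384,55)
a,b=cam("scene"),cam("top")
print(tri(b,(177.9,187.9),a,(350.8,164.5)))
```

```text
[607.3  31.4  84. ]
[609.9 -88.3  84. ]
[608.9  30.9   2. ]
[611.6 -90.8   2. ]
[623.9  -7.5  93. ]
width 119.69599849331361 yaw 1.246253254268877
width 121.72537589738671 yaw 1.2681487047125701
tip expected [472.7 -32.  247.9] tip px [253.6  16.5]
(array([479.2, 255.1, 116.6]), np.float64(2.1854207796766643))
```

Unit yaw is +1.25°, its width reads 120 mm as given, and the lip centre is at about (623,-28). The predicted and seen blade tips agree within 2 px. I level the tool and stage it in front of the gap.

move_arm([
  [0,0,0,0,-8.4,0,1],
  [0,0,0,0,-8.4,0,1],
  [0,0,0,0,-8.4,0,1],
  [0,0,0,0,-8.4,0,1],
  [0,0,0,0,-8.1,0,1],
  [0,0,0,0,0,-1.5,1],
  [45,0,45,0,0,0,1],
  [45,0,40,0,0,0,1],
  [0,0,0,0,0,0,1],
  [0,0,0,0,0,0,1],
])

```text
time: 5.0
eef_pos: [478.7, -30.1, 111.2]
ee_rot: [[1.0, 0.03, 0.004], [0.03, -1.0, -0.0], [0.004, 0.0, -1.0]]
wrist_force: [-0.8, 0.7, 0.2]
gripper_width: 13.3
gripper_force: 99.2
```

Run:
```python
from h import *
s,im,C=look("w5");R=np.array(s["ee_rot"]);p=np.array(s["eef_pos"])
print(s["time"],p,R.round(4).tolist(),s["wrist_force"],s["moment"])
print("tip",p+R@[100,0,-5.7])
```

```text
5.0 [478.7 -30.1 111.2] [[0.9996, 0.0296, 0.0044], [0.0296, -0.9996, -0.0001], [0.0044, 0.0003, -1.0]] [-0.8  0.7  0.2] [-0. -0. -0.]
tip [578.6 -27.1 117.4]
```

move_arm([
  [5,0,14,0,-0.2,0.4,1],
  [5,0,14,0,0,0,1],
  [5,0,0,0,0,0,1],
  [5,0,0,0,0,0,1],
  [0,0,0,0,0,0,1],
])

```text
time: 5.55
eef_pos: [498.6, -29.9, 84.5]
ee_rot: [[1.0, 0.021, 0.004], [0.021, -1.0, -0.001], [0.004, 0.001, -1.0]]
wrist_force: [0.5, 0.3, 0.3]
gripper_width: 13.1
gripper_force: 99.2
```

Run:
```python
from h import *
s,im,C=look("w6");R=np.array(s["ee_rot"]);p=np.array(s["eef_pos"])
print(s["time"],p,R.round(4).tolist(),s["wrist_force"]); print("tip",p+R@[100,0,-5.7])
a=eyes.grab_frame("scene");t=p+R@[100,0,-5.7];u=proj(cam("scene"),t).astype(int);print(u)
a=cv2.resize(a[u[1]-40:u[1]+35,u[0]-50:u[0]+50],(800,600),interpolation=cv2.INTER_CUBIC)
w=cv2.resize(im[0:120,176:336],(800,600),interpolation=cv2.INTER_CUBIC)
cv2.imwrite("pics/c6.png",cv2.resize(np.hstack([a,w]),(800,300)))
```

```text
5.55 [498.6 -29.9  84.5] [[0.9998, 0.021, 0.0038], [0.021, -0.9998, -0.0006], [0.0037, 0.0006, -1.0]] [0.5 0.3 0.3]
tip [598.6 -27.8  90.6]
[271 242]
```

View pics/c6.png

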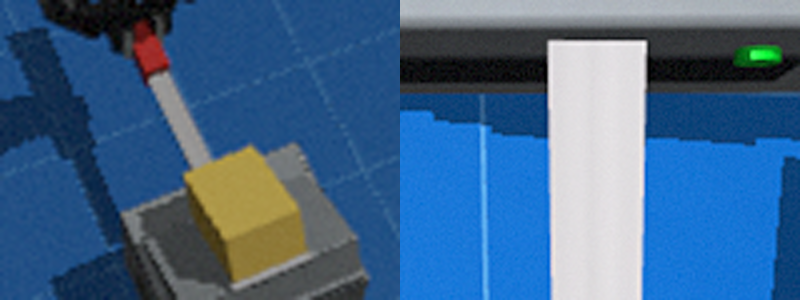

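The tip lines up with the cap: in the right half it sits at mid-unit, and in the left half it points at the lip. I lower 2 mm and slide in 31 mm.

move_arm([
  [0,0,2,0,-0.2,0,1],
  [6,0,0,0,0,0,1],
  [6,0,0,0,0,0,1],
  [6,0,0,0,0,0,1],
  [5,0,0,0,0,0,1],
  [4,0,0,0,0,0,1],
  [4,0,0,0,0,0,1],
  [0,0,0,0,0,0,1],
])

```text
time: 6.45
eef_pos: [528.7, -29.0, 81.3]
ee_rot: [[1.0, 0.021, -0.002], [0.021, -1.0, -0.0], [-0.002, 0.0, -1.0]]
wrist_force: [0.1, 0.2, -0.4]
gripper_width: 13.0
gripper_force: 99.2
```

The tip is about 6 mm past the lip edge with no contact force. I lift.

move_arm([
  [0,0,-6,0,0,0,1],
  [0,0,-6,0,0,0,1],
  [0,0,-6,0,0,0,1],
  [0,0,-6,0,0,0,1],
  [0,0,-6,0,0,0,1],
  [0,0,-6,0,0,0,1],
  [0,0,-4,0,0,0,1],
  [0,0,0,0,0,0,1],
  [0,0,0,0,0,0,1],
  [0,0,0,0,0,0,1],
])

```text
time: 7.45
eef_pos: [528.5, -29.0, 121.3]
ee_rot: [[1.0, 0.021, -0.002], [0.021, -1.0, -0.0], [-0.002, -0.0, -1.0]]
wrist_force: [0.3, -0.6, -1.4]
gripper_width: 13.1
gripper_force: 100.0
```

Run:
```python
from h import *
s,im,C=look("w7");p=np.array(s["eef_pos"]);print(s["time"],p,s["wrist_force"])
a=eyes.grab_frame("scene");b=eyes.grab_frame("top")
a=cv2.resize(a[190:300,210:357],(400,300));b=cv2.resize(b[75:185,200:347],(400,300))
cv2.imwrite("pics/c7.png",np.hstack([a,b]))
```

```text
7.45 [528.5 -29.  121.3] [ 0.3 -0.6 -1.4]
```

View pics/c7.png

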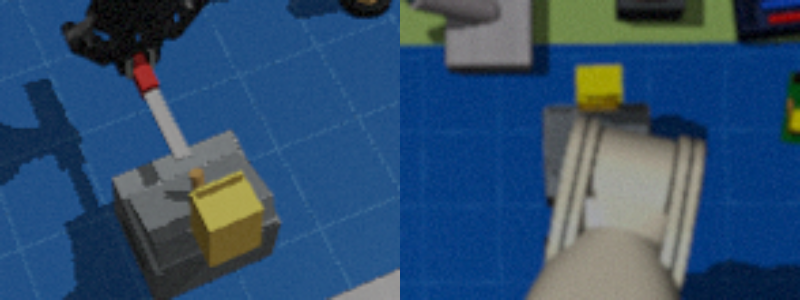

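The cap stands fully open and the brass stud shows at (197,180) px in the left half, in front of it. I retract and lay the tool on the free bench in front of the unit.

move_arm([
  [-25,0,0,0,0,0,1],
  [-35,0,0,0,0,0,1],
  [-5,0,35,0,0,0,1],
  [0,0,35,0,0,0,1],
  [0,0,25,0,0,0,1],
  [0,0,12,0,0,0,1],
  [0,0,5,0,0,0,1],
  [0,0,2,0,0,0,1],
  [0,0,0,0,0,0,1],
])

```text
time: 8.5
eef_pos: [463.8, -30.5, 8.0]
ee_rot: [[1.0, 0.021, -0.001], [0.021, -1.0, -0.0], [-0.001, 0.0, -1.0]]
wrist_force: [-0.1, -0.1, 0.6]
gripper_width: 13.6
gripper_force: 100.0
```

move_arm([
  [0,0,2,0,0,0,1],
  [0,0,1.5,0,0,0,1],
  [0,0,0,0,0,0,1],
  [0,0,0,0,0,0,0.3],
  [0,0,0,0,0,0,0.3],
  [0,0,0,0,0,0,0.3],
  [0,0,-20,0,0,0,0.3],
  [0,0,-40,0,0,0,0.3],
  [0,0,-45,0,0,0,0.3],
  [0,0,-45,0,0,0,0.3],
])

```text
time: 9.5
eef_pos: [463.2, -30.3, 155.8]
ee_rot: [[1.0, 0.021, -0.002], [0.021, -1.0, -0.0], [-0.002, -0.0, -1.0]]
wrist_force: [0.9, 0.1, 0.8]
gripper_width: 59.8
gripper_force: 0.0
```

move_arm([
  [0,0,-45,0,0,0,0.3],
  [0,0,-40,0,0,0,0.3],
  [40,0,0,0,0,0,0.3],
  [40,0,0,0,0,0,0.3],
  [20,0,0,0,0,0,0.3],
  [0,0,0,0,0,0,0.3],
  [0,0,0,0,0,0,0.3],
])

```text
time: 10.2
eef_pos: [563.5, -28.2, 238.4]
ee_rot: [[1.0, 0.021, -0.003], [0.021, -1.0, 0.0], [-0.003, -0.0, -1.0]]
wrist_force: [0.2, 0.0, 0.2]
gripper_width: 59.8
gripper_force: 0.0
```

```bash
cat > stud.py <<'E'
from h import *
import sys
s,im,C=look(sys.argv[1]);print(s["time"],s["eef_pos"])
np.savez(sys.argv[1]+".npz",K=C[0],T=C[1])
e=[proj(C,(655,-27,z)) for z in(130,140)];print("expect",e)
for lo,hi in (((8,60,50),(21,255,255)),((18,110,60),(36,255,255))):
    for c,st,m in blobs(im,lo,hi,40): print(lo,c,st,onz(C,c,138)[:2])
u=e[0].astype(int);x,y=max(u[0]-80,0),max(u[1]-60,0)
cv2.imwrite("pics/"+sys.argv[1]+"c.png",cv2.resize(im[y:y+120,x:x+160],(800,600),interpolation=cv2.INTER_CUBIC));print(x,y)
E
python3 stud.py s1
```

```text
10.2 [563.5 -28.2 238.4]
expect [array([255. ,  59.6]), array([255. ,  58.8])]
(8, 60, 50) [489.7   6.9] [486   0   9  15  69] [ 689.  -174.8]
(8, 60, 50) [257.5   9. ] [236   9  44   1  44] [684.6 -27.9]
(8, 60, 50) [251.1  61.9] [242  46  19  32 494] [653.1 -24.4]
(8, 60, 50) [ 16.8 218.9] [  4 209  22  24 222] [536.4 153.3]
(8, 60, 50) [ 95.7 261. ] [ 79 252  29  25 333] [501.2  97.2]
(8, 60, 50) [ 44.2 282.4] [ 36 278  19  11 132] [480.3 141.9]
(18, 110, 60) [249.8   3.9] [206   0  89   9 685] [687.4 -23. ]
(18, 110, 60) [497.6  24.9] [479   8  33  34 834] [ 678.8 -182.4]
(18, 110, 60) [251.1  61.6] [243  46  17  32 440] [653.3 -24.4]
(18, 110, 60) [ 16.8 218.6] [  4 209  22  23 168] [536.6 153.2]
(18, 110, 60) [ 95.5 260.6] [ 79 252  29  24 259] [501.5  97.3]
(18, 110, 60) [ 44.5 281.9] [ 36 278  18  10 105] [480.8 141.5]
174 0
```

View pics/s1c.png

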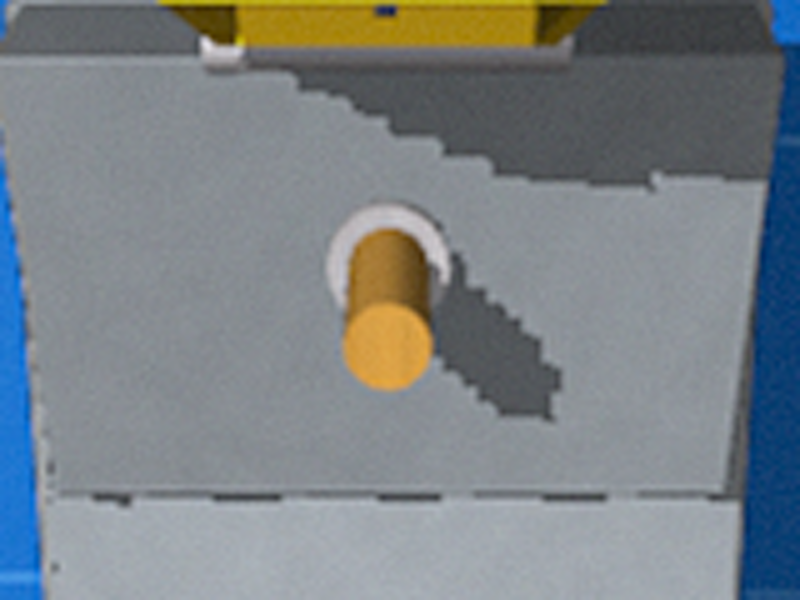

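The crop shows the stud's bright flat top at (388,347) in the crop, which is (251.6,69.4) in the full frame. The shaft runs up behind it to the hinge. I take a second view 45 mm on to get its height.

move_arm([
  [25,0,0,0,0,0,0.3],
  [20,0,0,0,0,0,0.3],
  [0,0,0,0,0,0,0.3],
  [0,0,0,0,0,0,0.3],
])

```text
time: 10.65
eef_pos: [608.0, -27.3, 239.0]
ee_rot: [[1.0, 0.021, -0.002], [0.021, -1.0, -0.0], [-0.002, 0.0, -1.0]]
wrist_force: [-0.4, 0.7, 0.2]
gripper_width: 59.8
gripper_force: 0.0
```

```bash
python3 stud.py s2 | head -2
python3 - <<'E'
from h import *
V=[]
for n in("s1","s2"):
    z=np.load(n+".npz");C=(z["K"],z["T"]);im=cv2.imread(f"pics/{n}.png")
    e=proj(C,(655,-27,135))
    for c,st,m in blobs(im,(8,80,180),(30,255,255),60):
        if np.hypot(*(c-e))<45:
            cc=cv2.minEnclosingCircle(np.argwhere(m)[:,::-1].astype(np.float32));print(n,c,st,cc); q=c
    V.append((C,q)); print([onz(C,q,z)[:2] for z in(136.3,140.5)])
print(tri(V[0][0],V[0][1],V[1][0],V[1][1]))
E
```

```text
10.65 [608.  -27.3 239. ]
expect [array([254.8, 125.3]), array([254.8, 127.1])]
s1 [251.   68.9] [243  61  17  17 237] ((250.9705810546875, 68.79412078857422), 8.747319221496582)
[array([648.8, -24.4]), array([648.7, -24.5])]
s2 [250.9 134.6] [243 128  17  14 183] ((251.0, 135.0), 8.062357902526855)
[array([649.2, -24.4]), array([649.8, -24.4])]
(array([648.8, -24.4, 134.2]), np.float64(0.07201033635598944))
```

Run:
```python
from h import *
for n in("s1","s2"):
    z=np.load(n+".npz");C=(z["K"],z["T"]);im=cv2.imread(f"pics/{n}.png").astype(float)
    for col in(200,225,290):
        g=im[:,col-2:col+3].mean(1);sat=g.max(1)-g.min(1)
        e=int(proj(C,(608,-25,84))[1]);d=np.abs(np.diff(g.sum(1)))[max(e-40,0):e+40]
        k=np.argsort(d)[-4:]+max(e-40,0);print(n,col,"exp row",e,[(int(i),d[i-max(e-40,0)].round(),onz(C,(col,i+1),84)[0].round(1)) for i in sorted(k)])
    print("hinge bar rows expect",proj(C,(691.4,-25,125)),proj(C,(686,-25,125)))
```

```text
s1 200 exp row 121 [(97, np.float64(70.0), np.float64(626.3)), (100, np.float64(75.0), np.float64(623.9)), (127, np.float64(95.0), np.float64(601.4)), (128, np.float64(73.0), np.float64(600.5))]
s1 225 exp row 121 [(98, np.float64(159.0), np.float64(626.0)), (99, np.float64(220.0), np.float64(625.2)), (100, np.float64(104.0), np.float64(624.4)), (127, np.float64(95.0), np.float64(601.9))]
s1 290 exp row 121 [(97, np.float64(103.0), np.float64(628.0)), (98, np.float64(163.0), np.float64(627.2)), (99, np.float64(199.0), np.float64(626.4)), (100, np.float64(109.0), np.float64(625.6))]
hinge bar rows expect [253.2   1.3] [253.1  10.4]
s2 200 exp row 171 [(151, np.float64(51.0), np.float64(624.9)), (153, np.float64(85.0), np.float64(623.1)), (176, np.float64(115.0), np.float64(602.0)), (177, np.float64(75.0), np.float64(601.0))]
s2 225 exp row 171 [(151, np.float64(44.0), np.float64(625.4)), (152, np.float64(41.0), np.float64(624.5)), (176, np.float64(111.0), np.float64(602.5)), (177, np.float64(70.0), np.float64(601.5))]
s2 290 exp row 171 [(150, np.float64(53.0), np.float64(627.5)), (152, np.float64(77.0), np.float64(625.7)), (176, np.float64(125.0), np.float64(603.8)), (177, np.float64(76.0), np.float64(602.8))]
hinge bar rows expect [253.1  72.3] [252.9  80.4]
```

move_arm([
  [-35,0,-10,0,0,0,0.3],
  [-35,-30,0,0,0,0,0.3],
  [-35,-40,0,0,0,0,0.3],
  [-30,-45,0,0,0,0,0.3],
  [-20,-45,0,0,0,0,0.3],
  [0,-40,0,0,0,-8,0.3],
  [0,-30,0,0,0,-8,0.3],
  [0,0,0,0,0,-8,0.3],
])

```text
time: 11.5
eef_pos: [446.5, 178.6, 250.8]
ee_rot: [[0.891, 0.454, -0.002], [0.454, -0.891, 0.014], [0.005, -0.013, -1.0]]
wrist_force: [-0.5, -1.1, 0.1]
gripper_width: 59.6
gripper_force: 0.0
```

Run:
```python
from h import *
s,im,C=look("p1");print(s["time"],s["eef_pos"])
for c,st,m in blobs(im,(45,120,90),(78,255,255),15): print("green",c,st,onz(C,c,116)[:2],onz(C,c,150)[:2])
print("exp",proj(C,(479,255,116)))
V=[]
for n in("top","scene"):
    a=eyes.grab_frame(n);cv2.imwrite(f"pics/{n}9.png",a);D=cam(n);e=proj(D,(648.8,-24.4,137));print(n,"exp",e)
    for c,st,m in blobs(a,(6,60,50),(22,255,255),4):
        if np.hypot(*(c-e))<14: print(c,st)
    q=[(c,st) for c,st,m in blobs(a,(50,120,80),(75,255,255),4)];print("g",[(x[0].tolist(),int(x[1][4])) for x in q][:8])
    q=proj(D,(450,-30,20));print("tool?",[(c.tolist(),st.tolist(),onz(D,c,20)[:2]) for c,st,m in blobs(a,(0,150,80),(8,255,255),6) if np.hypot(*(c-q))<40])
```

```text
11.5 [446.5 178.6 250.8]
green [186.8 104.3] [180  97  15  16 184] [475.8 255.8] [480.8 250.5]
green [245.  228.7] [235 219  21  20 317] [401.3 167.1] [415.4 172.6]
green [154.7 236.2] [145 227  21  19 310] [357.6 235.5] [377.1 232.7]
exp [189.3 101. ]
top exp [272.5 127.8]
[276.1 114.4] [272 113   9   4  18]
[272.8 126.6] [271 124   5   6  25]
g [([181.8, 103.4], 12), ([176.8, 113.3], 53), ([176.2, 125.8], 6), ([204.2, 207.7], 23)]
tool? [([274.5, 189.4], [273, 184, 4, 11, 28], array([476.5, -31.8])), ([275.2, 207.0], [274, 205, 3, 5, 8], array([420.8, -33.1])), ([275.3, 213.6], [274, 212, 3, 4, 7], array([399.9, -33. ]))]
scene exp [281.3 251.5]
[282.1 254.6] [279 252   7   7  32]
[289.1 258.5] [287 257   6   4   8]
[283.5 260.5] [282 260   4   2   4]
[280.7 265.3] [280 263   3   5   6]
g [([327.5, 132.5], 20), ([314.0, 149.4], 21), ([350.4, 164.2], 12), ([390.8, 243.5], 11), ([388.0, 254.0], 48), ([401.6, 264.9], 105), ([201.1, 323.8], 33), ([187.6, 322.4], 13)]
tool? [([243.4, 198.6], [240, 193, 9, 12, 52], array([411.8, -32.6])), ([252.5, 217.9], [248, 212, 10, 12, 68], array([480. , -31.8]))]
```

move_arm([
  [20,-18,10,0,0,0,0.3],
  [22,-18,20,0,0,0,0.3],
  [20,-18,20,0.6,0,0,0.3],
  [0,0,0,0,0,0,0.3],
  [0,0,0,0,0,0,0.3],
])

```text
time: 12.15
eef_pos: [479.6, 252.1, 200.6]
ee_rot: [[0.897, 0.443, -0.008], [0.443, -0.896, 0.022], [0.002, -0.023, -1.0]]
wrist_force: [-1.1, -0.5, 0.2]
gripper_width: 59.7
gripper_force: 0.0
```

Run:
```python
from h import *
s,im,C=look("p2");print(s["time"],s["eef_pos"],np.array(s["ee_rot"]).round(4).tolist())
for c,st,m in blobs(im,(45,120,90),(78,255,255),15): p=onz(C,c,116);print("green",c,st,p[:2],totool(s,p))
```

```text
12.15 [479.6 252.1 200.6] [[0.8967, 0.4426, -0.0083], [0.4427, -0.8964, 0.0217], [0.0022, -0.0231, -0.9997]]
green [250.5 200.3] [243 193  17  16 215] [475.9 255.7] [-1.9 -3.  84.7]
green [318.6 341.6] [307 332  24  20 377] [391.8 153. ] [-122.7   52.    83.2]
green [216.4 349.1] [206 339  23  20 351] [346.5 223.5] [-132.2  -31.4   85.1]
```

move_arm([
  [-1,-4,10,-1.3,0,0,0.3],
  [0,0,40,0,0,0,0.3],
  [0,0,40,0,0,0,0.3],
  [0,0,35,0,0,0,0.3],
  [0,0,10,0,0,0,0.3],
  [0,0,0,0,0,0,0.3],
])

```text
time: 12.8
eef_pos: [476.7, 255.9, 65.5]
ee_rot: [[0.896, 0.445, 0.001], [0.445, -0.896, 0.001], [0.002, -0.0, -1.0]]
wrist_force: [0.6, 0.1, 0.2]
gripper_width: 59.6
gripper_force: 0.0
```

Run:
```python
from h import *
s,im,C=look("p3");print(s["time"],s["eef_pos"],np.array(s["ee_rot"]).round(4).tolist())
for c,st,m in blobs(im,(45,120,60),(78,255,255),15): p=onz(C,c,116);print("green",c,st,p[:2],totool(s,p))
```

```text
12.8 [476.7 255.9  65.5] [[0.8956, 0.4448, 0.0015], [0.4448, -0.8956, 0.001], [0.0017, -0.0002, -1.0]]
green [254.5 334.8] [237 319  36  33 939] [476.1 255.9] [ -0.5  -0.3 -50.5]
```

Centred within 1 mm. I close and lift.

move_arm([
  [-0.5,-0.3,0,0,0,0,1],
  [0,0,0,0,0,0,1],
  [0,0,0,0,0,0,1],
  [0,0,0,0,0,0,1],
  [0,0,-10,0,0,0,1],
  [0,0,-35,0,0,0,1],
  [0,0,-45,0,0,0,1],
  [0,0,-45,0,0,0,1],
  [0,0,-45,0,0,0,1],
  [0,0,0,0,0,0,1],
], squeeze=100)

```text
time: 13.85
eef_pos: [478.1, 256.8, 253.3]
ee_rot: [[0.895, 0.446, 0.013], [0.446, -0.895, 0.006], [0.014, 0.001, -1.0]]
wrist_force: [0.8, 0.6, -1.0]
gripper_width: 28.0
gripper_force: 98.5
```

Run:
```python
from h import *
s,im,C=look("p4");print(s["time"],s["eef_pos"],s["gripper_width"],np.array(s["ee_rot"]).round(4).tolist())
p=np.array(s["eef_pos"]);R=np.array(s["ee_rot"])
for c,st,m in blobs(im,(45,120,60),(78,255,255),15):
    if st[4]>500: t=onz(C,c,p[2]+50.5);print("green",c,st,t[:2],totool(s,t))
```

```text
13.85 [478.1 256.8 253.3] 27.96086303651998 [[0.8951, 0.4457, 0.0132], [0.4456, -0.8952, 0.0057], [0.0143, 0.0008, -0.9999]]
green [253.8 331.9] [236 316  36  32 900] [477.8 257.2] [  0.6  -0.5 -50.5]
```

The probe is held, axis aligned, with its rim 61.5 mm ahead of the TCP. I carry it towards the unit.

move_arm([
  [-5.5,36,0,0,0,0,1],
  [-5.5,38,0,0,0,0,1],
  [-5.5,38,0,0,0,0,1],
  [-5.5,38,0,0,0,0,1],
  [-5.5,38,0,0,0,0,1],
  [-5.5,38,0,0,0,0,1],
  [-6,36,0,0,0,0,1],
  [0,34,0,0,0,8.4,1],
  [0,0,0,0,0,8.4,1],
  [0,0,0,0,0,8.4,1],
])

```text
time: 14.9
eef_pos: [573.1, -27.5, 244.4]
ee_rot: [[1.0, 0.014, 0.001], [0.014, -1.0, 0.003], [0.001, -0.003, -1.0]]
wrist_force: [-0.9, -0.2, -0.7]
gripper_width: 28.0
gripper_force: 98.6
```

move_arm([
  [0,0,0,0,8.4,0,1],
  [0,0,0,0,8.4,0,1],
  [0,0,0,0,8.0,0,1],
  [0,0,0,0,0,0,1],
  [0,0,0,0,0,0,1],
])

```text
time: 15.4
eef_pos: [572.2, -26.3, 245.8]
ee_rot: [[0.907, 0.022, 0.42], [0.019, -1.0, 0.011], [0.42, -0.002, -0.908]]
wrist_force: [0.3, -0.2, -1.9]
gripper_width: 28.3
gripper_force: 98.5
```

```bash
cat > goal.py <<'E'
from h import *
from scipy.spatial.transform import Rotation as Ro
S=np.array([649,-24.4,136.5]);psi,th=np.radians(1.25),np.radians(25)
n=np.array([-np.sin(th)*np.cos(psi),-np.sin(th)*np.sin(psi),np.cos(th)])
y=np.array([np.sin(psi),-np.cos(psi),0]);Rg=np.c_[np.cross(y,-n),y,-n]
s=r.get_state();R=np.array(s["ee_rot"]);p=np.array(s["eef_pos"])
print(s["time"],p,"force along n",np.dot(s["wrist_force"],n),s["wrist_force"])
print("turn deg (tool)",np.degrees(Ro.from_matrix(R.T@Rg).as_rotvec()))
print("tcp offset to contact pose, tool axes of goal",Rg.T@(S+43.5*n-p), "in present axes",R.T@(S+43.5*n-p))
E
python3 goal.py
```

```text
15.4 [572.2 -26.3 245.8] force along n -1.856354028821789 [ 0.3 -0.2 -1.9]
turn deg (tool) [-0.1  0.2 -0.1]
tcp offset to contact pose, tool axes of goal [23.4 -0.2 88. ] in present axes [23.7 -0.1 87.9]
```

move_arm([
  [12,0,10,0,0.2,0,1],
  [11.5,0,20,0,0,0,1],
  [0,0,20,0,0,0,1],
  [0,0,0,0,0,0,1],
  [0,0,0,0,0,0,1],
])

```text
time: 15.9
eef_pos: [617.2, -25.3, 210.0]
ee_rot: [[0.906, 0.022, 0.423], [0.019, -1.0, 0.012], [0.424, -0.002, -0.906]]
wrist_force: [-0.9, -0.0, -0.7]
gripper_width: 28.0
gripper_force: 98.5
```

```bash
python3 goal.py
python3 - <<'E'
from h import *
s,im,C=look("q1");print("exp stud",proj(C,(649,-24.4,136.5)))
R=np.array(s["ee_rot"]);p=np.array(s["eef_pos"]);print("rim near edge exp",proj(C,p+R@[15,0,61.5]))
for c,st,m in blobs(im,(8,80,60),(30,255,255),40): print(c,st,im[m].mean(0))
for c,st,m in blobs(im,(8,80,180),(30,255,255),20): print("bright",c,st)
E
```

```text
15.9 [617.2 -25.3 210. ] force along n -0.24566975256067494 [-0.9 -0.  -0.7]
turn deg (tool) [-0.1 -0.1 -0. ]
tcp offset to contact pose, tool axes of goal [-2.2 -0.2 36.6] in present axes [-2.2 -0.1 36.6]
exp stud [253.9 202.2]
rim near edge exp [253.9 186.2]
[324.4  14.4] [ 301    0   48   31 1373] [ 65.4 104.3 179.5]
[253.4 112.6] [ 214   75   80   79 6070] [ 26.5 195.9 206.2]
[  1.2 127.6] [  0 120   5  21  60] [ 6.1 62.2 79.6]
[499.3 143.3] [486 130  26  28 579] [ 14.8 147.3 165.1]
[481.3 170.3] [464 146  37  40 885] [ 21.4 166.3 186. ]
[254.4 195.8] [232 184  45  27 408] [ 53.9 119.6 162. ]
bright [325.3  10. ] [304   0  43  22 902]
bright [253.  103.8] [ 214   75   80   65 4569]
bright [255.9 131.3] [243 131  23   2  34]
bright [506.1 141.6] [500 130  12  24 241]
bright [468.3 150. ] [467 147   4   7  21]
bright [467.3 159.1] [466 155   4   9  24]
bright [488.7 171. ] [477 159  24  26 491]
bright [246.2 196.6] [234 191  26  17 156]
```

move_arm([
  [-2.2,-0.2,8,0,0,0,1],
  [0,0,8,0,0,0,1],
  [0,0,2,0,0,0,1],
  [0,0,3,0,0,0,1],
  [0,0,3,0,0,0,1],
  [0,0,0,0,0,0,1],
])

```text
time: 16.55
eef_pos: [624.2, -24.9, 187.7]
ee_rot: [[0.905, 0.022, 0.425], [0.019, -1.0, 0.011], [0.425, -0.002, -0.905]]
wrist_force: [-0.1, -0.3, -0.7]
gripper_width: 28.0
gripper_force: 98.5
```

```bash
python3 goal.py
```

```text
16.55 [624.2 -24.9 187.7] force along n -0.6182173694095557 [-0.1 -0.3 -0.7]
turn deg (tool) [-0.1 -0.2 -0. ]
tcp offset to contact pose, tool axes of goal [ 0.9  0.1 13.4] in present axes [ 0.8  0.1 13.4]
```

move_arm([
  [0.5,0,2,0,0,0,1],
  [0,0,2,0,0,0,1],
  [0,0,2,0,0,0,1],
  [0,0,2,0,0,0,1],
  [0,0,2,0,0,0,1],
  [0,0,0,0,0,0,1],
])

```text
time: 17.15
eef_pos: [629.0, -24.7, 178.8]
ee_rot: [[0.905, 0.022, 0.425], [0.019, -1.0, 0.011], [0.426, -0.002, -0.905]]
wrist_force: [3.1, -0.2, -2.0]
gripper_width: 28.1
gripper_force: 98.5
```

```bash
python3 goal.py
```

```text
17.15 [629.  -24.7 178.8] force along n -3.081227157890867 [ 3.1 -0.2 -2. ]
turn deg (tool) [-0.1 -0.2 -0. ]
tcp offset to contact pose, tool axes of goal [0.2 0.1 3.3] in present axes [0.2 0.1 3.3]
```

move_arm([
  [1,0,1,0,0,0,1],
  [0,0,1,0,0,0,1],
  [0,0,1,0,0,0,1],
  [0,0,0,0,0,0,1],
])

```text
time: 17.55
eef_pos: [630.8, -24.7, 176.7]
ee_rot: [[0.905, 0.022, 0.425], [0.019, -1.0, 0.011], [0.425, -0.002, -0.905]]
wrist_force: [-3.0, -0.3, 2.3]
gripper_width: 27.8
gripper_force: 98.5
```

```bash
cat >> goal.py <<'E'
print("force tool axes",R.T@np.array(s["wrist_force"]),"moment tool",(R.T@np.array(s["moment"])).round(3))
E
python3 goal.py
```

```text
17.55 [630.8 -24.7 176.7] force along n 3.3737417596755925 [-3.  -0.3  2.3]
turn deg (tool) [-0.1 -0.2 -0. ]
tcp offset to contact pose, tool axes of goal [-0.5  0.1  0.6] in present axes [-0.5  0.1  0.6]
force tool axes [-1.7  0.2 -3.4] moment tool [-0.1 -0.8 -0. ]
```

move_arm([
  [-0.4,0,1,0,0,0,1],
  [0,0,1,0,0,0,1],
  [0,0,0,0,0,0,1],
])

```text
time: 17.85
eef_pos: [631.5, -24.7, 175.1]
ee_rot: [[0.905, 0.022, 0.426], [0.019, -1.0, 0.011], [0.426, -0.002, -0.905]]
wrist_force: [-4.2, 0.1, 5.9]
gripper_width: 28.0
gripper_force: 98.4
```

```bash
python3 goal.py
```

```text
17.85 [631.5 -24.7 175.1] force along n 7.0911093922984785 [-4.2  0.1  5.9]
turn deg (tool) [-0.1 -0.2 -0. ]
tcp offset to contact pose, tool axes of goal [-0.4  0.1 -1.2] in present axes [-0.4  0.1 -1.2]
force tool axes [-1.3 -0.2 -7.1] moment tool [ 0.2 -0.7  0. ]
```

move_arm([
  [0,0,1,0,0,0,1],
  [0,0,1,0,0,0,1],
  [0,0,1,0,0,0,1],
  [0,0,0,0,0,0,1],
])

```text
time: 18.25
eef_pos: [632.9, -24.7, 171.8]
ee_rot: [[0.905, 0.022, 0.425], [0.019, -1.0, 0.011], [0.425, -0.002, -0.905]]
wrist_force: [-0.6, -0.0, 0.4]
gripper_width: 28.3
gripper_force: 98.5
```

```bash
python3 goal.py
```

```text
18.25 [632.9 -24.7 171.8] force along n 0.6163104203279456 [-0.6 -0.   0.4]
turn deg (tool) [-0.1 -0.2 -0. ]
tcp offset to contact pose, tool axes of goal [-0.3  0.1 -4.7] in present axes [-0.3  0.1 -4.7]
force tool axes [-0.4  0.  -0.6] moment tool [-0.  -0.3 -0. ]
```

The force peaked near 8 N and dropped to about 1.7 N: the stud has snapped. I press on to about 9.5 mm.

move_arm([
  [0,0,1,0,0,0,1],
  [0,0,1,0,0,0,1],
  [0,0,0.8,0,0,0,1],
  [0,0,0,0,0,0,1],
  [0,0,0,0,0,0,1],
])

```text
time: 18.75
eef_pos: [633.9, -24.6, 169.5]
ee_rot: [[0.905, 0.022, 0.425], [0.019, -1.0, 0.011], [0.425, -0.002, -0.905]]
wrist_force: [-0.7, 0.2, 2.6]
gripper_width: 28.1
gripper_force: 98.5
```

```bash
python3 goal.py
```

```text
18.75 [633.9 -24.6 169.5] force along n 2.6397914943877074 [-0.7  0.2  2.6]
turn deg (tool) [-0.1 -0.2 -0. ]
tcp offset to contact pose, tool axes of goal [-0.3  0.1 -7.2] in present axes [-0.3  0.1 -7.2]
force tool axes [ 0.4 -0.2 -2.6] moment tool [-0.  -0.3  0. ]
```

move_arm([
  [0,0,0.8,0,0,0,1],
  [0,0,0.7,0,0,0,1],
  [0,0,0,0,0,0,1],
  [0,0,0,0,0,0,1],
  [0,0,0,0,0,0,1],
  [0,0,0,0,0,0,1],
  [0,0,0,0,0,0,1],
  [0,0,0,0,0,0,1],
])

```text
time: 19.55
eef_pos: [634.5, -24.6, 168.5]
ee_rot: [[0.905, 0.022, 0.426], [0.019, -1.0, 0.011], [0.426, -0.002, -0.905]]
wrist_force: [-3.7, 0.3, 4.7]
gripper_width: 27.8
gripper_force: 98.5
```

```bash
python3 goal.py
```

```text
19.55 [634.5 -24.6 168.5] force along n 5.823403942864198 [-3.7  0.3  4.7]
turn deg (tool) [-0.1 -0.2 -0. ]
tcp offset to contact pose, tool axes of goal [-0.4  0.1 -8.4] in present axes [-0.4  0.1 -8.4]
force tool axes [-1.4 -0.4 -5.8] moment tool [ 0.  -0.6  0. ]
```

The push is steady at about 7 N, which puts the stud about 9.4 mm in. I hand in.

```bash
python3 -c "
from plant import r
print(r.sign_off())"
```

```text
the job is handed in; nothing more can be done
None
```

I handed the job in at about 19.6 s: the cap is levered open, the pry tool lies back on the bench, and the probe is still gripped and pressed on the snapped-in stud at about 7 N (about 9.4 mm in, judged from the push force); the hand-in returned no verdict.

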